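# Shut down the drying rack and clear its hanging holders into the wash tray

### The job

Shut down the drying rack's blower at its control box while the holders still hang: press the round key, then the long bar key, then the square key, one at a time, each fully down and let up again. Then take every aluminium holder off its screw on the rack (lift it until the screw head is in the wide part of the keyhole, pull it off towards you) and stand them all upright on the floor of the white tray; when the rack is empty, press the round key once more to start its cleaning run. Do not shift the petri dish or the small carton.

Things in the scene. Friction and masses are not known exactly. Their poses are not given: they have to be found in the camera images.
- rack: fixed drying rack: white upright board 380 mm wide (y), 16 mm thick, 48 to 152 mm above the bench, on two feet, grey blower housing behind. Origin on the bench under the middle of the board's front face; x points to the back (away from the robot at yaw 0), y along the board. Four screws stand out of the front face, towards -x; nothing but the holders' tops stands above the board
- screw_0 (a point): front of a fixed screw's head, at (-12, -150, 140) mm on the rack: shank 6 mm, head 14 mm across, 4 mm thick. A holder's keyhole (holder frame): wide part 20 x 20 mm centred at z = 90 mm, above it a slot 9 mm wide to z = 113 mm, where it hangs on the shank; lifted 20 mm (within 2) the head is in the wide part and it comes off towards -x, free after 20 mm
- screw_1 (a point): front of a fixed screw's head, at (-12, -50, 140) mm on the rack: shank 6 mm, head 14 mm across, 4 mm thick. A holder's keyhole (holder frame): wide part 20 x 20 mm centred at z = 90 mm, above it a slot 9 mm wide to z = 113 mm, where it hangs on the shank; lifted 20 mm (within 2) the head is in the wide part and it comes off towards -x, free after 20 mm
- screw_2 (a point): front of a fixed screw's head, at (-12, 50, 140) mm on the rack: shank 6 mm, head 14 mm across, 4 mm thick. A holder's keyhole (holder frame): wide part 20 x 20 mm centred at z = 90 mm, above it a slot 9 mm wide to z = 113 mm, where it hangs on the shank; lifted 20 mm (within 2) the head is in the wide part and it comes off towards -x, free after 20 mm
- screw_3 (a point): front of a fixed screw's head, at (-12, 150, 140) mm on the rack: shank 6 mm, head 14 mm across, 4 mm thick. A holder's keyhole (holder frame): wide part 20 x 20 mm centred at z = 90 mm, above it a slot 9 mm wide to z = 113 mm, where it hangs on the shank; lifted 20 mm (within 2) the head is in the wide part and it comes off towards -x, free after 20 mm
- holder_0: loose aluminium holder, 0.15 to 0.31 kg, hung at the start on screw_0 (3 or all of the four holders are present). Origin: middle of the lower back edge, 30 mm above the bench when hung; z up, axes as the rack's when hung. Back plate 64 mm wide (y), x 0 to -5 mm, 142 mm high; open pocket on its front, x 0 to -60 mm, 64 wide, 45 high, flat underside on which the holder stands by itself
- holder_0_grip (a point): centre of holder_0's grip bar, (-7, 0, 155) mm in its frame: solid bar along the top, 60 mm long (y), 14 mm thick (x), z 140 to 170 mm, free on both faces above the board, to be pinched from above across its thickness
- holder_1: loose aluminium holder, 0.15 to 0.31 kg, hung at the start on screw_1 (3 or all of the four holders are present). Origin: middle of the lower back edge, 30 mm above the bench when hung; z up, axes as the rack's when hung. Back plate 64 mm wide (y), x 0 to -5 mm, 142 mm high; open pocket on its front, x 0 to -60 mm, 64 wide, 45 high, flat underside on which the holder stands by itself
- holder_1_grip (a point): centre of holder_1's grip bar, (-7, 0, 155) mm in its frame: solid bar along the top, 60 mm long (y), 14 mm thick (x), z 140 to 170 mm, free on both faces above the board, to be pinched from above across its thickness
- holder_2: loose aluminium holder, 0.15 to 0.31 kg, hung at the start on screw_2 (3 or all of the four holders are present). Origin: middle of the lower back edge, 30 mm above the bench when hung; z up, axes as the rack's when hung. Back plate 64 mm wide (y), x 0 to -5 mm, 142 mm high; open pocket on its front, x 0 to -60 mm, 64 wide, 45 high, flat underside on which the holder stands by itself
- holder_2_grip (a point): centre of holder_2's grip bar, (-7, 0, 155) mm in its frame: solid bar along the top, 60 mm long (y), 14 mm thick (x), z 140 to 170 mm, free on both faces above the board, to be pinched from above across its thickness
- holder_3: loose aluminium holder, 0.15 to 0.31 kg, hung at the start on screw_3 (3 or all of the four holders are present). Origin: middle of the lower back edge, 30 mm above the bench when hung; z up, axes as the rack's when hung. Back plate 64 mm wide (y), x 0 to -5 mm, 142 mm high; open pocket on its front, x 0 to -60 mm, 64 wide, 45 high, flat underside on which the holder stands by itself
- holder_3_grip (a point): centre of holder_3's grip bar, (-7, 0, 155) mm in its frame: solid bar along the top, 60 mm long (y), 14 mm thick (x), z 140 to 170 mm, free on both faces above the board, to be pinched from above across its thickness
- round_key_top (a point): centre of the top of the round key 34 mm across, black, on its own white 50 mm base on the grey control box; top 49 mm above the bench when up, faces up. Which of the three places on the box it has varies
- round_key (a joint): travel of the round key in m: 0 up, 0.006 fully down; spring: starts to move at about 2 N, fully down at about 4.5 N, comes up by itself
- bar_key_top (a point): centre of the top of the long narrow key, 15 mm (x) by 42 mm (y), black, on its own white 50 mm base on the grey control box; top 49 mm above the bench when up, faces up. Which of the three places on the box it has varies
- bar_key (a joint): travel of the bar key in m: 0 up, 0.006 fully down; spring: starts to move at about 2 N, fully down at about 4.5 N, comes up by itself
- square_key_top (a point): centre of the top of the square key 28 by 28 mm, black, on its own white 50 mm base on the grey control box; top 49 mm above the bench when up, faces up. Which of the three places on the box it has varies
- square_key (a joint): travel of the square key in m: 0 up, 0.006 fully down; spring: starts to move at about 2 N, fully down at about 4.5 N, comes up by itself
- control_box: fixed grey control box 85 x 200 x 25 mm that carries the three keys in a row along its y, 60 mm apart; origin at the centre of its underside
- tray: loose low white open tray, 0.9 kg, 230 mm (its x) by 210 mm (its y), 30 mm high, walls and floor 4 to 5 mm; origin at the centre of its underside. Four holders fit standing in two rows of two
- petri_a: bystander, loose: round petri dish 62 mm across, 14 mm high; origin at the centre of its underside
- kit: bystander, loose: small carton 52 x 76 x 42 mm high; origin at the centre of its underside

How it is judged:
By the outcome, as a careful person would: the job done as asked, in the order asked, and still so for the second after the job is handed in, with the robot touching nothing.
Of holder_0, holder_1, holder_2, holder_3 only 3 to 4 are there at a start; the rules pass over those that are not, and their reading is None.
At some moment in a run one of tray may be knocked a few centimetres aside while the robot is not near it.
Once in a run the grip may slacken for a moment while it holds something.
It also fails if it takes over 210 s, if anything falls off the work surface, if the arm or the gripper's body presses on something with over 40 N, if the wrist force passes 120 N, or if a joint passes its speed limit or range.

### The arm

A 6-joint arm with a two-finger parallel gripper is mounted at the origin on a cart in front of the work surface, level with it; the furniture and walls round the work are solid. World frame = base frame: x ahead of the robot, y to its left, z up, the work surface at z = 0. Lengths are in m, angles in rad, forces in N, time in s.
With the tool pointing down it reaches from about 0.375 to 0.9 m from the base axis. Payload 3.1 kg.
Tool frame: the origin (TCP) lies on the centre line of the jaws, within the pads' length; the fingertips stand 22 mm ahead of it and the grasp point (between the pads) lies 3 mm ahead of it; z points along the fingers, y is the line along which they close (so a half turn about z gives the same grasp; the last joint's range is limited). The gripper opens to 85 mm and grips with 20 to 120 N. Pads are 22 mm wide; open, the fingers measure 114 mm over their backs; the gripper's body (76 mm by 85 mm) begins 54 mm behind the grasp point. The pads swing forward as they close: fully open they stand 13 mm farther back than shut.
Start: joints at [-1.498, 0.527, 1.433, -0, 1.181, -0.178], TCP at [0.155, -0.605, 0.253] pointing down, gripper open.
Joint ranges: [-3.08, 3.08], [-0.75, 2.2], [0.22, 2.44], [-1.43, 4.57], [0, 2.65], [-2.85, 2.85]. Speed limits (rad/s): [2.79, 2.79, 3.14, 3.14, 3.14, 3.14].

### API

Orientations are given as a unit quaternion [x, y, z, w].
In Python, from station import manip, imaging, probe_bus gives the robot as it stands (manip), with the cameras (imaging) and the readings (probe_bus).
- The arm moves only by the tool move_tool, called after "Request:" as a command line: name --argument value ..., lists and objects as JSON in quotes. Schema: {"type":"object","properties":{"steps":{"type":"array","items":{"type":"object","properties":{"pos":{"type":"array","items":{"type":"number"},"minItems":3,"maxItems":3},"rz":{"type":"number"},"jaw":{"type":"number"}},"additionalProperties":false,"required":["jaw"]},"minItems":1,"maxItems":20},"grip_n":{"type":"number"},"only":{"type":"string"},"quiet":{"type":"boolean"},"lines":{"type":"string"}},"required":["steps"],"additionalProperties":false}. steps is a list of rows, 1 to 20 of them, each an object with the fields pos (a list: dx, dy, dz in m), rz (a turn about the tool's z in rad), jaw (the opening from 0.0 (shut) to 1.0 (fully open)); a field left out counts as zero (the opening has to be given); each row is the pose to reach, as a shift and turn from the pose commanded when the call began, along the tool's axes at that moment; what a row does not reach only later rows make up. A row lasts 1/10 s, in which the tool goes at most 0.05 m and 0.15 rad, less where a joint would pass 70% of its speed; a pose out of reach is approached as far as the arm can. The fingers move at their own pace and stop on an object; grip_n is the grip in N (left out, the last holds). Time passes only in rows, so rows that do not move let the fingers close. The tool returns the time, the measured TCP pose, the force, the opening and the grip force at its end. only (a regular expression) keeps the lines of the reply that match it, lines (a string "A,B") keeps lines A to B, and quiet returns only ok. Input that does not fit is refused with a message, and nothing moves.
- probe_bus.sense(): the state, without advancing time (a new reading comes with each control period).
- imaging.snapshot(name): name is "side" or "top" or "wrist"; returns a dict with "pixels" (420x560x3 uint8, red, green, blue), "range_z" (420x560 float32, m along the optical axis (not along the pixel's ray), 0 where there is no reading), "fov_y" (degrees; the focal length in pixels is half the picture's height over the tangent of half this angle, whatever the lens; pixels are square), "cx", "cy" (the principal point, pixels), "R" (3x3) and "t" (3): a world point X has camera coordinates R X + t; the wrist camera has in their place "hand_eye" (4x4, takes a point from camera to tool coordinates, whose origin is the TCP and whose axes are the flange's). Camera axes: x right, y down, z forward; pixel columns grow to the right and rows downward; lengths in m; the calibration is good to about 2 mm. A picture is of the moment at which its call begins: read the wrist's pose just before it.
- manip.sign_off(): hands the job in; it is judged then, once.
The state is a dict: "t": time; "q": joint angles; "qd": joint speeds; "tau": joint torques, N m; "tcp_pos": TCP position; "tool_rot": TCP orientation; "force": force on the tool from outside, world axes, zero at the start; "ft_torque": the same for the moment, N m; "finger_gap": opening from 0.0 (shut) to 1.0 (fully open); "gripper_force": force on a finger pad.
Only numpy, scipy, OpenCV 4.12 (cv2) and the standard library are available. Lean on these libraries where they do the work, as an engineer would, in place of code of your own. Each camera call takes 0.05 s, during which the arm holds its last target. There are 200 camera calls.

## Working session

There is one attempt and no reset: what is moved stays moved. The work goes in short steps, Python scripts to look and compute and a tool call to move; the robot and the scene stay as the last step left them, time stands still between calls to the robot, and variables do not carry over. Pictures are saved under pics/ and viewed, at most 14 in all, crops included, and the job is handed in when it is done.

```bash
ls; mkdir -p pics; cat > h.py <<'E'
import numpy as np, cv2
from station import manip, imaging, probe_bus
from scipy.spatial.transform import Rotation as Ro
def snap(n,f=None):
    st=probe_bus.sense(); s=imaging.snapshot(n)
    if n=='wrist':
        T=np.eye(4); T[:3,:3]=Ro.from_quat(st['tool_rot']).as_matrix(); T[:3,3]=st['tcp_pos']
        M=T@np.array(s['hand_eye']); s['C']=M
    else:
        M=np.eye(4); R=np.array(s['R']); M[:3,:3]=R.T; M[:3,3]=-R.T@np.array(s['t']); s['C']=M
    if f: cv2.imwrite('pics/'+f,s['pixels'][:,:,::-1])
    return s
def cloud(s):
    z=s['range_z']; h,w=z.shape; f=h/2/np.tan(np.radians(s['fov_y'])/2)
    v,u=np.mgrid[:h,:w]; P=np.stack([(u-s['cx'])/f*z,(v-s['cy'])/f*z,z],-1)
    P=P@s['C'][:3,:3].T+s['C'][:3,3]; P[z==0]=np.nan; return P
E
python3 - <<'E'
from h import *
for n in('top','side'):
    s=snap(n,n+'0.png'); np.save(n+'0.npy',cloud(s)); print(n,s['C'].round(3).tolist(),s['fov_y'])
a=probe_bus.sense();print({k:np.round(v,3).tolist() for k,v in a.items()})
E
```

```text
pics
station.py
top [[0.03, -0.996, 0.084, 0.439], [-0.999, -0.031, -0.018, -0.023], [0.021, -0.083, -0.996, 1.073], [0.0, 0.0, 0.0, 1.0]] 53.94564739367044
side [[-0.894, -0.233, 0.383, 0.063], [-0.448, 0.495, -0.744, 0.824], [-0.017, -0.837, -0.547, 0.745], [0.0, 0.0, 0.0, 1.0]] 53.58032437228655
{'t': 0.1, 'q': [-1.498, 0.528, 1.434, 0.0, 1.181, -0.178], 'qd': [0.0, -0.002, -0.005, 0.0, -0.0, 0.0], 'tau': [0.0, -44.33, -17.859, -0.0, 0.004, -0.0], 'tcp_pos': [0.155, -0.605, 0.252], 'tool_rot': [0.992, 0.125, 0.0, -0.001], 'force': [-0.283, -0.96, 0.781], 'ft_torque': [0.01, 0.004, -0.06], 'gripper_force': 0.0, 'finger_gap': 1.003}
```

View pics/top0.png

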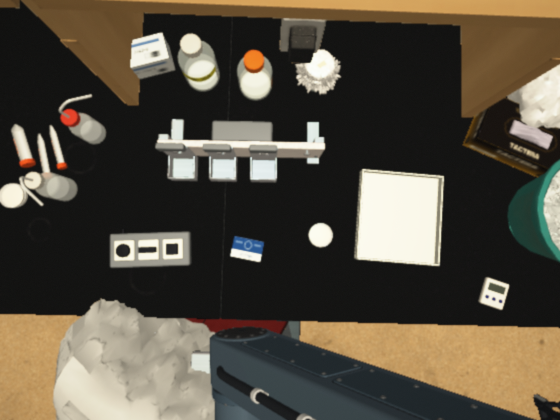

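View pics/side0.png

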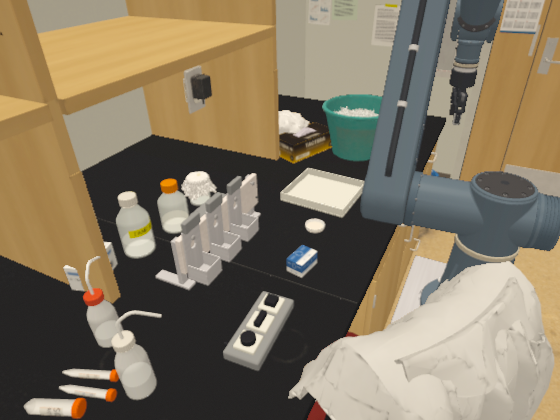

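The top view shows three holders at columns 183, 223 and 264 on row ~160. Screw_0, at the right end, is empty. The keys from the left are round (123,250), bar (148,250) and square (172,249). The tray is at about (400,218), the dish at (320,235) and the carton at (247,249).

```bash
python3 - <<'E'
from h import *
P=np.load('top0.npy'); I=cv2.imread('pics/top0.png')
for n,(u,v) in dict(round=(123,250),bar=(148,250),sq=(172,249),petri=(320,235),kit=(247,248),shelf=(300,8),shL=(110,60),shR=(500,60),bin=(540,215),wallL=(120,100)).items(): print(n,np.nanmedian(P[v-2:v+3,u-2:u+3].reshape(-1,3),0).round(4))
def rect(m,n):
    p=P[m][:,:2].astype(np.float32); r=cv2.minAreaRect(p); print(n,len(p),np.round(r[0],4),np.round(r[1],4),round(r[2],2),P[m].mean(0).round(4))
u=np.arange(560)[None,:];v=np.arange(420)[:,None]; z=P[...,2]
def box(a,b,c,d): return (u>=a)&(u<b)&(v>=c)&(v<d)
g=I.min(2)
rect(box(340,455,160,275)&(z>.022)&(z<.045),'tray')
rect(box(100,200,225,275)&(z>.018)&(z<.06),'cbox')
rect(box(300,340,215,255)&(z>.008),'petri'); rect(box(225,270,230,270)&(z>.03),'kit')
rect(box(145,335,125,185)&(z>.145)&(z<.16),'board')
for a in(165,205,246): rect(box(a,a+36,135,185)&(z>.18),'bar')
for a,b in((112,135),(137,160),(161,184)):
    rect(box(a,b,238,262)&(I.max(2)<70)&(z>.04),'key')
print(np.nanmax(z[100:300,140:460]))
S=np.load('side0.npy').reshape(-1,3)
m=(S[:,2]>.25)&(S[:,0]<1.2)&(S[:,0]>.3)&(abs(S[:,1])<.8); print(S[m].min(0),S[m].max(0))
E
```

```text
round [0.4049 0.33   0.05  ]
bar [0.4067 0.2692 0.0502]
sq [0.4109 0.2105 0.0509]
petri [ 0.4565 -0.1568  0.015 ]
kit [0.4185 0.0275 0.0427]
shelf [ 0.7751 -0.0592  0.5031]
shL [0.8167 0.3296 0.2022]
shR [ 0.8579 -0.5321  0.1883]
bin [ 0.5107 -0.6067  0.1991]
wallL [0.7945 0.3778 0.0018]
tray 719 [ 0.5102 -0.3596] [0.2121 0.2303] 87.01 [ 0.5133 -0.3651  0.0293]
cbox 2723 [0.4138 0.2727] [0.0944 0.2016] 3.56 [0.4092 0.2697 0.0326]
petri 450 [ 0.458  -0.1582] [0.059  0.0594] 1.59 [ 0.4586 -0.1582  0.0151]
kit 612 [0.4182 0.0269] [0.0747 0.0499] 80.41 [0.4182 0.027  0.0432]
board 945 [0.6556 0.0435] [0.0403 0.3766] 0.92 [0.6565 0.0262 0.1523]
bar 164 [0.6354 0.1834] [0.0414 0.0142] 89.65 [0.6338 0.1822 0.1972]
bar 216 [0.6373 0.091 ] [0.0148 0.056 ] 1.01 [0.6356 0.0905 0.1976]
bar 222 [ 0.6385 -0.0076] [0.0143 0.0586] 1.11 [ 0.6372 -0.0074  0.1984]
key 120 [0.4044 0.3303] [0.0292 0.0273] 72.95 [0.4044 0.3304 0.0503]
key 67 [0.4078 0.2716] [0.0074 0.041 ] 1.7 [0.4079 0.2717 0.0508]
key 90 [0.4119 0.2119] [0.022 0.023] 2.6 [0.4113 0.2118 0.0505]
0.20575634723662894
[ 0.73585513 -0.5646561   0.25001672] [1.19985134 0.4608077  0.67396235]
```

```bash
cat >> h.py <<'E'
def go(*ts):
    st=probe_bus.sense(); R=Ro.from_quat(st['tool_rot']).as_matrix(); p=np.array(st['tcp_pos'])
    psi=np.arctan2(R[1,0],R[0,0])
    print('t',st['t'],'tcp',p.round(4),'psi',psi.round(4),'F',np.round(st['force'],1),'gap',round(st['finger_gap'],3))
    for t in ts: print('  ->',t,'d',(R.T@(np.array(t[:3])-p)).round(4),'turn',round(psi-t[3],4))
E
python3 - <<'E'
from h import *
go((.5,-.2,.253,.063),(.42,.2,.2,.063),(.4044,.3303,.1,.063))
P=np.load('top0.npy'); print((P[240:262,148,2]*1000).round()); print((P[238:262,123,2]*1000).round())
E
```

Request:
move_tool --steps '[{"pos": [0.435,-0.307,0],"rz": 0.188,"jaw": 0},{"pos": [0.435,-0.307,0],"rz": 0.188,"jaw": 0},{"pos": [0.435,-0.307,0],"rz": 0.188,"jaw": 0},{"pos": [0.435,-0.307,0],"rz": 0.188,"jaw": 0},{"pos": [0.435,-0.307,0],"rz": 0.188,"jaw": 0},{"pos": [0.435,-0.307,0],"rz": 0.188,"jaw": 0},{"pos": [0.435,-0.307,0],"rz": 0.188,"jaw": 0},{"pos": [0.435,-0.307,0],"rz": 0.188,"jaw": 0},{"pos": [0.435,-0.307,0],"rz": 0.188,"jaw": 0},{"pos": [0.435,-0.307,0],"rz": 0.188,"jaw": 0},{"pos": [0.456,-0.714,0.054],"rz": 0.188,"jaw": 0},{"pos": [0.456,-0.714,0.054],"rz": 0.188,"jaw": 0},{"pos": [0.456,-0.714,0.054],"rz": 0.188,"jaw": 0},{"pos": [0.456,-0.714,0.054],"rz": 0.188,"jaw": 0},{"pos": [0.456,-0.714,0.054],"rz": 0.188,"jaw": 0},{"pos": [0.456,-0.714,0.054],"rz": 0.188,"jaw": 0},{"pos": [0.456,-0.714,0.054],"rz": 0.188,"jaw": 0},{"pos": [0.456,-0.714,0.054],"rz": 0.188,"jaw": 0},{"pos": [0.456,-0.714,0.054],"rz": 0.188,"jaw": 0},{"pos": [0.456,-0.714,0.054],"rz": 0.188,"jaw": 0}]'

```text
t: 2.1
tcp_pos: [0.4181, 0.2026, 0.1986]
tool_rot: [0.999, 0.034, -0.001, -0.0]
force: [0.7, -0.9, -0.8]
finger_gap: 0.001
gripper_force: 0.0
```

```bash
python3 - <<'E'
from h import *
go((.4044,.3303,.12,.063))
E
```

```text
t 2.1 tcp [0.4181 0.2026 0.1986] psi 0.0685 F [ 0.7 -0.9 -0.8] gap 0.001
  -> (0.4044, 0.3303, 0.12, 0.063) d [-0.0048 -0.1283  0.0787] turn 0.0055
```

Request:
move_tool --steps '[{"pos": [-0.005,-0.128,0.079],"rz": 0.005,"jaw": 0},{"pos": [-0.005,-0.128,0.079],"rz": 0.005,"jaw": 0},{"pos": [-0.005,-0.128,0.079],"rz": 0.005,"jaw": 0},{"pos": [-0.005,-0.128,0.079],"rz": 0.005,"jaw": 0},{"pos": [-0.005,-0.128,0.119],"rz": 0.005,"jaw": 0},{"pos": [-0.005,-0.128,0.119],"rz": 0.005,"jaw": 0},{"pos": [-0.005,-0.128,0.119],"rz": 0.005,"jaw": 0}]'

```text
t: 2.8
tcp_pos: [0.4065, 0.3255, 0.0803]
tool_rot: [1.0, 0.028, -0.001, 0.001]
force: [-1.1, -0.6, 0.9]
finger_gap: -0.001
gripper_force: 0.0
```

```bash
python3 - <<'E'
from h import *
go((.4044,.3303,.064,.063))
snap('wrist','w1.png')
E
```

```text
t 2.8 tcp [0.4065 0.3255 0.0803] psi 0.0565 F [-1.1 -0.6  0.9] gap -0.001
  -> (0.4044, 0.3303, 0.064, 0.063) d [-0.0018 -0.005   0.0163] turn -0.0065
```

View pics/w1.png

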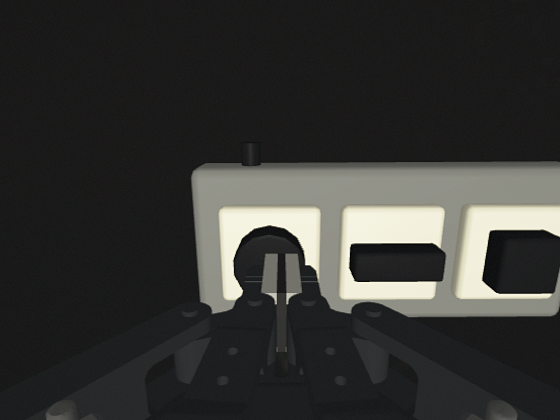

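The closed fingertips are over the round key, about 5 mm towards the bar key (tip at about (282,262), key centre at about (268,260)). I'll shift over and press.

Request:
move_tool --steps '[{"pos": [-0.002,-0.005,0],"jaw": 0},{"pos": [-0.002,-0.005,0.007],"jaw": 0},{"pos": [-0.002,-0.005,0.012],"jaw": 0},{"pos": [-0.002,-0.005,0.0155],"jaw": 0},{"pos": [-0.002,-0.005,0.0155],"jaw": 0},{"pos": [-0.002,-0.005,0.0155],"jaw": 0}]'

```text
t: 3.45
tcp_pos: [0.4051, 0.3321, 0.0652]
tool_rot: [1.0, 0.029, 0.001, -0.0]
force: [1.8, 0.1, 3.4]
finger_gap: 0.004
gripper_force: 2.1
```

```bash
python3 - <<'E'
from h import *
go((.4044,.3303,.064,.063))
E
```

```text
t 3.45 tcp [0.4051 0.3321 0.0652] psi 0.0578 F [1.8 0.1 3.4] gap 0.004
  -> (0.4044, 0.3303, 0.064, 0.063) d [-0.0008  0.0017  0.0012] turn -0.0052
```

Request:
move_tool --steps '[{"pos": [0,0,0.0015],"jaw": 0},{"pos": [0,0,0.003],"jaw": 0},{"pos": [0,0,0.003],"jaw": 0},{"pos": [0,0,0.003],"jaw": 0}]'

```text
t: 3.85
tcp_pos: [0.4052, 0.3321, 0.0647]
tool_rot: [1.0, 0.029, 0.001, -0.001]
force: [-2.1, -2.1, 25.0]
finger_gap: 0.002
gripper_force: 12.5
```

Request:
move_tool --steps '[{"pos": [0,0,-0.03],"jaw": 0},{"pos": [0,0,-0.03],"jaw": 0},{"pos": [0,0,-0.03],"jaw": 0},{"pos": [0,0.06,-0.03],"jaw": 0},{"pos": [0,0.06,-0.03],"jaw": 0},{"pos": [0,0.06,-0.03],"jaw": 0}]'

```text
t: 4.45
tcp_pos: [0.4068, 0.2701, 0.0907]
tool_rot: [1.0, 0.027, -0.002, 0.001]
force: [0.5, 0.1, -0.0]
finger_gap: 0.003
gripper_force: 0.0
```

```bash
python3 - <<'E'
from h import *
go((.4079,.2717,.067,.063))
E
```

```text
t 4.45 tcp [0.4068 0.2701 0.0907] psi 0.0547 F [ 0.5  0.1 -0. ] gap 0.003
  -> (0.4079, 0.2717, 0.067, 0.063) d [ 0.0013 -0.0015  0.0237] turn -0.0083
```

Request:
move_tool --steps '[{"pos": [0.001,0,0.012],"jaw": 0},{"pos": [0.001,0,0.02],"jaw": 0},{"pos": [0.001,0,0.024],"jaw": 0},{"pos": [0.001,0,0.027],"jaw": 0},{"pos": [0.001,0,0.028],"jaw": 0},{"pos": [0.001,0,0.028],"jaw": 0},{"pos": [0.001,0,0.028],"jaw": 0}]'

```text
t: 5.15
tcp_pos: [0.409, 0.2726, 0.0649]
tool_rot: [1.0, 0.029, 0.001, -0.0]
force: [-0.3, 0.2, 11.9]
finger_gap: 0.0
gripper_force: 6.3
```

Bar key is bottomed out (11.9 N). Next, the square key.

Request:
move_tool --steps '[{"pos": [0,0,-0.03],"jaw": 0},{"pos": [0,0,-0.03],"jaw": 0},{"pos": [0,0,-0.03],"jaw": 0},{"pos": [0,0.06,-0.03],"jaw": 0},{"pos": [0,0.06,-0.03],"jaw": 0},{"pos": [0,0.06,-0.03],"jaw": 0},{"pos": [0,0.06,-0.03],"jaw": 0}]'

```text
t: 5.85
tcp_pos: [0.4122, 0.2121, 0.0933]
tool_rot: [1.0, 0.028, -0.0, -0.0]
force: [-0.8, -0.3, -0.5]
finger_gap: 0.001
gripper_force: 0.0
```

```bash
python3 - <<'E'
from h import *
go((.4119,.2119,.067,.063))
E
```

```text
t 5.85 tcp [0.4122 0.2121 0.0933] psi 0.0568 F [-0.8 -0.3 -0.5] gap 0.001
  -> (0.4119, 0.2119, 0.067, 0.063) d [-0.0003  0.0002  0.0263] turn -0.0062
```

Request:
move_tool --steps '[{"pos": [0,0,0.012],"jaw": 0},{"pos": [0,0,0.02],"jaw": 0},{"pos": [0,0,0.025],"jaw": 0},{"pos": [0,0,0.028],"jaw": 0},{"pos": [0,0,0.03],"jaw": 0},{"pos": [0,0,0.03],"jaw": 0},{"pos": [0,0,0.03],"jaw": 0}]'

```text
t: 6.55
tcp_pos: [0.4121, 0.2127, 0.065]
tool_rot: [1.0, 0.029, 0.0, -0.0]
force: [-2.7, 3.6, 11.4]
finger_gap: -0.002
gripper_force: 6.0
```

Request:
move_tool --steps '[{"pos": [0,0,-0.05],"jaw": 0},{"pos": [0,0,-0.1],"jaw": 0},{"pos": [0,0,-0.15],"jaw": 0},{"pos": [0,0,-0.18],"jaw": 0},{"pos": [0,0,-0.18],"jaw": 0}]'

```text
t: 7.05
tcp_pos: [0.4149, 0.2129, 0.2482]
tool_rot: [1.0, 0.029, 0.005, -0.001]
force: [-0.1, 0.1, -0.1]
finger_gap: -0.001
gripper_force: 0.0
```

```bash
python3 - <<'E'
from h import *
go((.6338,.187,.28,1.587),(.55,.187,.28,1.587))
E
```

```text
t 7.05 tcp [0.4149 0.2129 0.2482] psi 0.0584 F [-0.1  0.1 -0.1] gap -0.001
  -> (0.6338, 0.187, 0.28, 1.587) d [ 0.2173  0.0385 -0.0296] turn -1.5286
  -> (0.55, 0.187, 0.28, 1.587) d [ 0.1337  0.0336 -0.0305] turn -1.5286
```

```bash
python3 - <<'E'
from h import *
S=np.load('side0.npy').reshape(-1,3)
m=(S[:,2]>.25)&(S[:,0]<.9)&(S[:,0]>.5)&(S[:,1]>-.4)&(S[:,1]<.3); print(m.sum(),S[m].min(0),S[m].max(0))
go((.6,-.007,.26,1.587))
E
```

```text
6579 [ 0.73585513 -0.39942878  0.3592396 ] [0.89988155 0.2998572  0.50792294]
t 7.05 tcp [0.4149 0.2129 0.2482] psi 0.0584 F [-0.1  0.1 -0.1] gap -0.001
  -> (0.6, -0.007, 0.26, 1.587) d [ 0.1721  0.2303 -0.0104] turn -1.5286
```

Request:
move_tool --steps '[{"pos": [0,0.02,-0.01],"rz": -0.15,"jaw": 0.6},{"pos": [0,0.06,-0.01],"rz": -0.3,"jaw": 0.6},{"pos": [0,0.1,-0.01],"rz": -0.45,"jaw": 0.6},{"pos": [0.03,0.14,-0.01],"rz": -0.6,"jaw": 0.6},{"pos": [0.06,0.18,-0.01],"rz": -0.75,"jaw": 0.6},{"pos": [0.1,0.22,-0.01],"rz": -0.9,"jaw": 0.6},{"pos": [0.13,0.23,-0.01],"rz": -1.05,"jaw": 0.6},{"pos": [0.172,0.23,-0.01],"rz": -1.2,"jaw": 0.6},{"pos": [0.172,0.23,-0.01],"rz": -1.35,"jaw": 0.6},{"pos": [0.172,0.23,-0.01],"rz": -1.5,"jaw": 0.6},{"pos": [0.172,0.23,-0.01],"rz": -1.529,"jaw": 0.6},{"pos": [0.172,0.23,-0.01],"rz": -1.529,"jaw": 0.6},{"pos": [0.172,0.23,-0.01],"rz": -1.529,"jaw": 0.6}]'

```text
t: 8.35
tcp_pos: [0.5967, -0.0076, 0.2526]
tool_rot: [0.702, 0.712, -0.001, -0.001]
force: [-0.2, -0.3, -0.4]
finger_gap: 0.601
gripper_force: 0.0
```

```bash
cat >> h.py <<'E'
def bars(s,zmin,zmax,box=(.5,.75,-.2,.3)):
    P=cloud(s); z=P[...,2]
    with np.errstate(invalid='ignore'):
        m=(z>zmin)&(z<zmax)&(P[...,0]>box[0])&(P[...,0]<box[1])&(P[...,1]>box[2])&(P[...,1]<box[3])
    n,L,st,_=cv2.connectedComponentsWithStats(m.astype(np.uint8))
    for i in range(1,n):
        if st[i,4]>60:
            p=P[L==i]; r=cv2.minAreaRect(p[:,:2].astype(np.float32)); print('blob',st[i],np.round(r[0],4),np.round(r[1],4),round(r[2],1),'mean',p.mean(0).round(4))
E
python3 - <<'E'
from h import *
go()
s=snap('wrist','w2.png'); bars(s,.185,.215)
E
```

```text
t 8.35 tcp [ 0.5967 -0.0076  0.2526] psi 1.5851 F [-0.2 -0.3 -0.4] gap 0.601
blob [ 350    0   42  109 3796] [0.6371 0.086 ] [0.0147 0.048 ] 0.3 mean [0.6359 0.0854 0.1985]
blob [ 342  187   35   95 2229] [ 0.6386 -0.0049] [0.0145 0.0542] 1.2 mean [0.6372 0.005  0.1979]
```

View pics/w2.png

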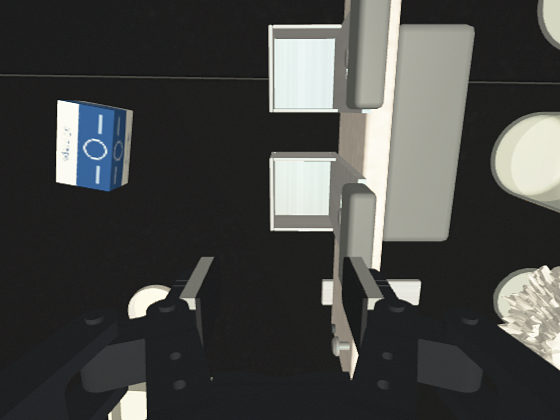

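The wrist view shows the holder_1 bar at about (358,235), just past the right finger, the holder_2 bar above it, and the empty screw_0 at (340,345). The two cameras agree on the bar at x≈0.638.

Request:
move_tool --steps '[{"pos": [0,0.0415,0],"jaw": 0.6},{"pos": [0,0.0415,0],"jaw": 0.6},{"pos": [0,0.0415,0],"jaw": 0.6},{"pos": [0,0.0415,0.03],"jaw": 0.6},{"pos": [0,0.0415,0.055],"jaw": 0.6},{"pos": [0,0.0415,0.064],"jaw": 0.6},{"pos": [0,0.0415,0.064],"jaw": 0.6}]'

```text
t: 9.1
tcp_pos: [0.6372, -0.0068, 0.1884]
tool_rot: [0.702, 0.713, -0.001, -0.002]
force: [-0.4, 1.1, -0.5]
finger_gap: 0.602
gripper_force: 0.0
```

```bash
python3 - <<'E'
from h import *
go((.638,-.0076,.188,1.587))
E
```

```text
t 9.1 tcp [ 0.6372 -0.0068  0.1884] psi 1.5864 F [-0.4  1.1 -0.5] gap 0.602
  -> (0.638, -0.0076, 0.188, 1.587) d [-0.0008  0.0008  0.0004] turn -0.0006
```

Request:
move_tool --steps '[{"pos": [0,0.001,0],"jaw": 0},{"pos": [0,0.001,0],"jaw": 0},{"pos": [0,0.001,0],"jaw": 0},{"pos": [0,0.001,0],"jaw": 0},{"pos": [0,0.001,0],"jaw": 0},{"pos": [0,0.001,0],"jaw": 0}]' --grip_n 80

```text
t: 9.7
tcp_pos: [0.64, -0.0071, 0.1913]
tool_rot: [0.701, 0.713, 0.0, 0.001]
force: [-3.0, 0.7, 6.1]
finger_gap: 0.149
gripper_force: 78.2
```

Request:
move_tool --steps '[{"pos": [0,0,-0.01],"jaw": 0},{"pos": [0,0,-0.02],"jaw": 0},{"pos": [0,0,-0.02],"jaw": 0},{"pos": [0,0,-0.02],"jaw": 0}]'

```text
t: 10.1
tcp_pos: [0.64, -0.007, 0.2101]
tool_rot: [0.701, 0.713, 0.0, 0.0]
force: [0.0, -0.2, -2.3]
finger_gap: 0.151
gripper_force: 78.7
```

Request:
move_tool --steps '[{"pos": [0,0,-0.001],"jaw": 0},{"pos": [0,0,-0.001],"jaw": 0},{"pos": [0,-0.01,-0.001],"jaw": 0},{"pos": [0,-0.01,-0.001],"jaw": 0}]'

```text
t: 10.5
tcp_pos: [0.6278, -0.0069, 0.2103]
tool_rot: [0.701, 0.713, -0.001, -0.001]
force: [-1.3, -0.2, -2.1]
finger_gap: 0.149
gripper_force: 78.6
```

Request:
move_tool --steps '[{"pos": [0,-0.01,0],"jaw": 0},{"pos": [0,-0.02,0],"jaw": 0},{"pos": [0,-0.035,0],"jaw": 0},{"pos": [0,-0.06,-0.01],"jaw": 0},{"pos": [0,-0.09,-0.03],"jaw": 0},{"pos": [0,-0.09,-0.03],"jaw": 0}]'

```text
t: 11.1
tcp_pos: [0.5358, -0.008, 0.2425]
tool_rot: [0.701, 0.713, -0.001, -0.001]
force: [0.3, 0.6, -2.0]
finger_gap: 0.15
gripper_force: 78.8
```

```bash
python3 - <<'E'
from h import *
go()
s=snap('top','t1.png'); bars(s,.2,.28,(.45,.65,-.1,.1))
P=cloud(s);z=P[...,2];u=np.arange(560)[None,:]+0*z;v=np.arange(420)[:,None]+0*z
m=(u>340)&(u<460)&(v>155)&(v<280)&(z>.022)&(z<.045); r=cv2.minAreaRect(P[m][:,:2].astype(np.float32)); print(r)
E
```

```text
t 11.1 tcp [ 0.5358 -0.008   0.2425] psi 1.5868 F [ 0.3  0.6 -2. ] gap 0.15
((0.5099665522575378, -0.3597160577774048), (0.21208958327770233, 0.23051667213439941), 87.1774673461914)
```

View pics/t1.png

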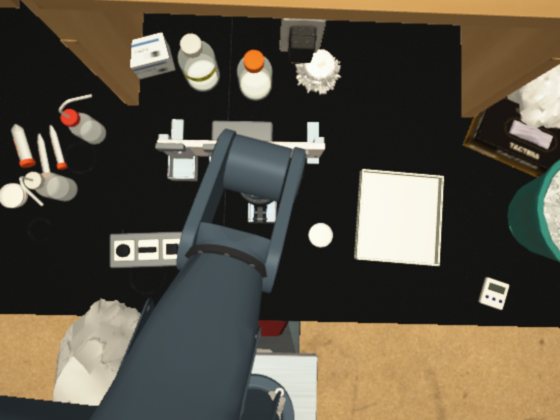

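The arm is holding holder_1 clear of the rack. The tray is unmoved at (400,218), with the dish at (320,235).

```bash
python3 - <<'E'
from h import *
go((.5855,-.4115,.2425,1.522))
E
```

```text
t 11.15 tcp [ 0.5381 -0.0084  0.242 ] psi 1.5865 F [-0.   1.  -2.4] gap 0.149
  -> (0.5855, -0.4115, 0.2425, 1.522) d [-4.038e-01  4.110e-02 -3.000e-04] turn 0.0645
```

Request:
move_tool --steps '[{"pos": [-0.04,0,0],"rz": 0.065,"jaw": 0},{"pos": [-0.08,0,0],"rz": 0.065,"jaw": 0},{"pos": [-0.12,0,0],"rz": 0.065,"jaw": 0},{"pos": [-0.16,0,0],"rz": 0.065,"jaw": 0},{"pos": [-0.2,0.01,0],"rz": 0.065,"jaw": 0},{"pos": [-0.24,0.02,0],"rz": 0.065,"jaw": 0},{"pos": [-0.28,0.03,0],"rz": 0.065,"jaw": 0},{"pos": [-0.32,0.04,0],"rz": 0.065,"jaw": 0},{"pos": [-0.36,0.041,0],"rz": 0.065,"jaw": 0},{"pos": [-0.39,0.041,0],"rz": 0.065,"jaw": 0},{"pos": [-0.404,0.041,0],"rz": 0.065,"jaw": 0},{"pos": [-0.404,0.041,0],"rz": 0.065,"jaw": 0},{"pos": [-0.404,0.041,0],"rz": 0.065,"jaw": 0}]'

```text
t: 12.45
tcp_pos: [0.5871, -0.4104, 0.2401]
tool_rot: [0.724, 0.69, 0.0, -0.001]
force: [-0.9, -0.2, -0.8]
finger_gap: 0.154
gripper_force: 78.7
```

```bash
python3 - <<'E'
from h import *
go((.5855,-.4115,.170,1.522))
s=snap('top'); P=cloud(s);z=P[...,2];u=np.arange(560)[None,:]+0*z;v=np.arange(420)[:,None]+0*z
m=(u>340)&(u<460)&(v>155)&(v<280)&(z>.022)&(z<.045); r=cv2.minAreaRect(P[m][:,:2].astype(np.float32)); print(r)
s=snap('side','s2.png')
E
```

```text
t 12.45 tcp [ 0.5871 -0.4104  0.2401] psi 1.522 F [-0.9 -0.2 -0.8] gap 0.154
  -> (0.5855, -0.4115, 0.17, 1.522) d [-0.0013 -0.0015  0.0701] turn 0.0
((0.581137478351593, -0.37278586626052856), (0.24055685102939606, 0.11795859783887863), 66.92732238769531)
```

View pics/s2.png

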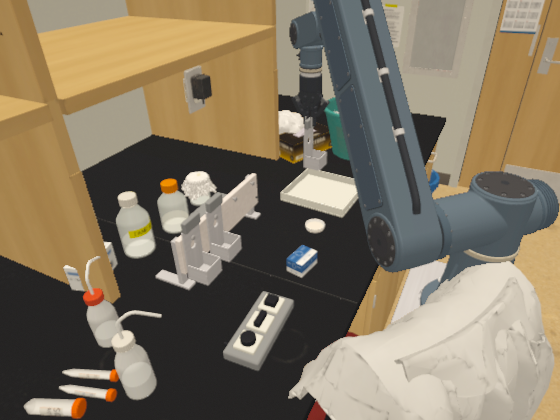

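Side view: holder_1 hangs upright from the gripper over the far end of the tray (tray corners still near 281–363, 175–210, unmoved). I'll lower it.

Request:
move_tool --steps '[{"pos": [-0.001,-0.002,0.02],"jaw": 0},{"pos": [-0.001,-0.002,0.045],"jaw": 0},{"pos": [-0.001,-0.002,0.06],"jaw": 0},{"pos": [-0.001,-0.002,0.067],"jaw": 0},{"pos": [-0.001,-0.002,0.067],"jaw": 0}]'

```text
t: 13.05
tcp_pos: [0.585, -0.4116, 0.1728]
tool_rot: [0.724, 0.69, 0.0, -0.001]
force: [-0.3, 0.1, -2.1]
finger_gap: 0.155
gripper_force: 78.7
```

Request:
move_tool --steps '[{"pos": [0,0,0.003],"jaw": 0},{"pos": [0,0,0.006],"jaw": 0},{"pos": [0,0,0.006],"jaw": 0}]'

```text
t: 13.35
tcp_pos: [0.5853, -0.4129, 0.1682]
tool_rot: [0.724, 0.69, 0.0, 0.0]
force: [0.2, 0.1, -2.1]
finger_gap: 0.149
gripper_force: 78.7
```

Request:
move_tool --steps '[{"pos": [0,0,0.002],"jaw": 0},{"pos": [0,0,0.003],"jaw": 0},{"pos": [0,0,0.003],"jaw": 0}]'

```text
t: 13.65
tcp_pos: [0.5855, -0.4132, 0.1658]
tool_rot: [0.724, 0.69, 0.0, 0.001]
force: [-0.4, -0.4, 2.5]
finger_gap: 0.151
gripper_force: 79.4
```

```bash
python3 - <<'E'
from h import *
go()
P=cloud(snap('side')); 
for a in (.56,.57,.58,.55,.54):pass
m=(P[...,0]>.5)&(P[...,0]<.62)&(P[...,1]>-.46)&(P[...,1]<-.36)&(P[...,2]>-.01)&(P[...,2]<.2)
print(np.histogram(P[m][:,2],np.arange(-.01,.2,.01)))
E
```

```text
t 13.65 tcp [ 0.5855 -0.4132  0.1658] psi 1.5217 F [-0.4 -0.4  2.5] gap 0.151
(array([  0, 246,  87, 107,  96, 107,  36,  20,  24,  25,  17,  22,  24,
        24,  16,  13,  27,  36,  45,  29]), array([-0.01,  0.  ,  0.01,  0.02,  0.03,  0.04,  0.05,  0.06,  0.07,
        0.08,  0.09,  0.1 ,  0.11,  0.12,  0.13,  0.14,  0.15,  0.16,
        0.17,  0.18,  0.19]))
```

Touchdown is at the expected height, with force going from -2.1 to +2.5 N. Releasing.

Request:
move_tool --steps '[{"jaw": 0.5},{"jaw": 0.5},{"jaw": 0.5},{"pos": [0,0,-0.03],"jaw": 0.5},{"pos": [0,0,-0.06],"jaw": 0.5},{"pos": [0,0,-0.09],"jaw": 0.5},{"pos": [0,0,-0.09],"jaw": 0.5}]'

```text
t: 14.4
tcp_pos: [0.5874, -0.4148, 0.2605]
tool_rot: [0.724, 0.69, 0.0, 0.005]
force: [0.1, -0.1, 0.5]
finger_gap: 0.496
gripper_force: 0.0
```

```bash
python3 - <<'E'
from h import *
go((.56,.0918,.255,1.587),(.637,.0918,.255,1.587))
E
```

```text
t 14.4 tcp [ 0.5874 -0.4148  0.2605] psi 1.5219 F [ 0.1 -0.1  0.5] gap 0.496
  -> (0.56, 0.0918, 0.255, 1.587) d [ 0.5047 -0.0521  0.0015] turn -0.0651
  -> (0.637, 0.0918, 0.255, 1.587) d [0.5084 0.0248 0.0021] turn -0.0651
```

Request:
move_tool --steps '[{"pos": [0.045,-0.01,0],"rz": -0.065,"jaw": 0.6},{"pos": [0.09,-0.02,0],"rz": -0.065,"jaw": 0.6},{"pos": [0.135,-0.02,0],"rz": -0.065,"jaw": 0.6},{"pos": [0.18,-0.02,0],"rz": -0.065,"jaw": 0.6},{"pos": [0.225,-0.02,0],"rz": -0.065,"jaw": 0.6},{"pos": [0.27,-0.02,0],"rz": -0.065,"jaw": 0.6},{"pos": [0.315,-0.02,0],"rz": -0.065,"jaw": 0.6},{"pos": [0.36,-0.02,0],"rz": -0.065,"jaw": 0.6},{"pos": [0.405,-0.02,0],"rz": -0.065,"jaw": 0.6},{"pos": [0.45,-0.02,0],"rz": -0.065,"jaw": 0.6},{"pos": [0.48,-0.02,0],"rz": -0.065,"jaw": 0.6},{"pos": [0.46,-0.02,0],"rz": -0.065,"jaw": 0.6},{"pos": [0.46,-0.02,0],"rz": -0.065,"jaw": 0.6},{"pos": [0.46,-0.02,0],"rz": -0.065,"jaw": 0.6}]'

```text
t: 15.8
tcp_pos: [0.5875, 0.0475, 0.2542]
tool_rot: [0.702, 0.712, -0.0, -0.001]
force: [1.1, -1.2, -0.7]
finger_gap: 0.601
gripper_force: 0.0
```

```bash
python3 - <<'E'
from h import *
go((.637,.0915,.188,1.587))
s=snap('wrist','w3.png'); bars(s,.185,.215)
P=cloud(snap('top','t3.png'));bars(snap('top'),.14,.2,(.3,.75,-.55,-.2))
E
```

```text
t 15.8 tcp [0.5875 0.0475 0.2542] psi 1.5856 F [ 1.1 -1.2 -0.7] gap 0.601
  -> (0.637, 0.0915, 0.188, 1.587) d [0.0433 0.0502 0.0661] turn -0.0014
blob [372   0  36  11 316] [0.6354 0.1625] [0.0038 0.0134] 76.7 mean [0.6349 0.1622 0.1928]
blob [ 360   98   41  122 3985] [0.6372 0.0921] [0.0148 0.0594] 0.7 mean [0.6356 0.0935 0.1983]
blob [426 175  33  10 239] [ 0.5865 -0.4111] [0.0608 0.0145] 86.9 mean [ 0.5854 -0.4084  0.1694]
```

View pics/t3.png

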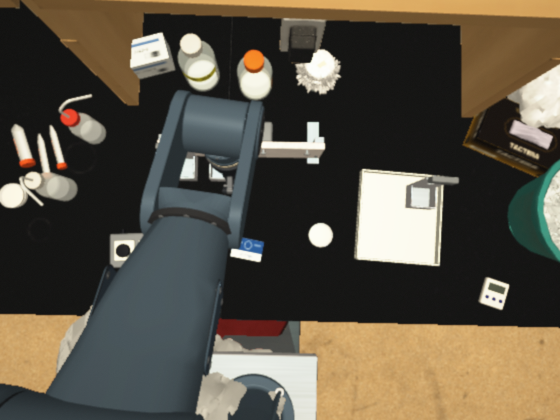

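holder_1 stands upright in the far right corner of the tray (pocket at (420,197)). The tray, dish and carton are unmoved. Now holder_2.

Request:
move_tool --steps '[{"pos": [0.043,0.03,0],"jaw": 0.6},{"pos": [0.043,0.05,0],"jaw": 0.6},{"pos": [0.043,0.05,0],"jaw": 0.6},{"pos": [0.043,0.05,0.03],"jaw": 0.6},{"pos": [0.043,0.05,0.055],"jaw": 0.6},{"pos": [0.043,0.05,0.065],"jaw": 0.6},{"pos": [0.043,0.05,0.065],"jaw": 0.6}]'

```text
t: 16.65
tcp_pos: [0.6354, 0.0908, 0.1881]
tool_rot: [0.702, 0.712, -0.002, -0.002]
force: [0.8, 0.1, 0.3]
finger_gap: 0.594
gripper_force: 0.0
```

Request:
move_tool --steps '[{"jaw": 0},{"jaw": 0},{"jaw": 0},{"jaw": 0},{"jaw": 0},{"jaw": 0}]' --grip_n 80

```text
t: 17.25
tcp_pos: [0.6379, 0.0913, 0.1913]
tool_rot: [0.701, 0.713, 0.001, 0.001]
force: [-1.4, -0.2, 6.8]
finger_gap: 0.151
gripper_force: 78.6
```

Request:
move_tool --steps '[{"pos": [0,0,-0.01],"jaw": 0},{"pos": [0,0,-0.02],"jaw": 0},{"pos": [0,0,-0.021],"jaw": 0},{"pos": [0,0,-0.021],"jaw": 0},{"pos": [0,0,-0.021],"jaw": 0}]'

```text
t: 17.75
tcp_pos: [0.6367, 0.0914, 0.2104]
tool_rot: [0.701, 0.713, -0.0, -0.0]
force: [0.5, 0.2, -2.1]
finger_gap: 0.155
gripper_force: 78.2
```

Request:
move_tool --steps '[{"pos": [0,-0.01,0],"jaw": 0},{"pos": [0,-0.01,0],"jaw": 0},{"pos": [0,-0.02,0],"jaw": 0},{"pos": [0,-0.02,0],"jaw": 0}]'

```text
t: 18.15
tcp_pos: [0.6151, 0.0913, 0.2105]
tool_rot: [0.701, 0.713, -0.001, -0.001]
force: [0.0, 0.4, -2.1]
finger_gap: 0.147
gripper_force: 78.3
```

Request:
move_tool --steps '[{"pos": [0,-0.02,0],"jaw": 0},{"pos": [0,-0.045,-0.01],"jaw": 0},{"pos": [0,-0.08,-0.03],"jaw": 0},{"pos": [0,-0.08,-0.03],"jaw": 0},{"pos": [0,-0.08,-0.03],"jaw": 0}]'

```text
t: 18.65
tcp_pos: [0.5373, 0.0899, 0.2418]
tool_rot: [0.701, 0.713, 0.001, 0.001]
force: [0.7, 0.3, -2.2]
finger_gap: 0.15
gripper_force: 78.7
```

```bash
python3 - <<'E'
from h import *
go((.5903,-.3156,.2425,1.522))
s=snap('top'); P=cloud(s);z=P[...,2];u=np.arange(560)[None,:]+0*z;v=np.arange(420)[:,None]+0*z
m=(u>340)&(u<460)&(v>155)&(v<280)&(z>.022)&(z<.034); r=cv2.minAreaRect(P[m][:,:2].astype(np.float32)); print(r)
bars(s,.15,.2,(.3,.75,-.55,-.2))
E
```

```text
t 18.65 tcp [0.5373 0.0899 0.2418] psi 1.5869 F [ 0.7  0.3 -2.2] gap 0.15
  -> (0.5903, -0.3156, 0.2425, 1.522) d [-0.4063  0.0465 -0.0005] turn 0.0649
((0.5101498365402222, -0.3595808148384094), (0.21158039569854736, 0.23021380603313446), 87.00059509277344)
blob [428 175  31  10 225] [ 0.5866 -0.4119] [0.0594 0.0149] 86.3 mean [ 0.5854 -0.4092  0.1706]
```

Request:
move_tool --steps '[{"pos": [-0.04,0,0],"rz": 0.065,"jaw": 0},{"pos": [-0.08,0,0],"rz": 0.065,"jaw": 0},{"pos": [-0.12,0,0],"rz": 0.065,"jaw": 0},{"pos": [-0.16,0,0],"rz": 0.065,"jaw": 0},{"pos": [-0.2,0.01,0],"rz": 0.065,"jaw": 0},{"pos": [-0.24,0.02,0],"rz": 0.065,"jaw": 0},{"pos": [-0.28,0.03,0],"rz": 0.065,"jaw": 0},{"pos": [-0.32,0.04,0],"rz": 0.065,"jaw": 0},{"pos": [-0.36,0.045,0],"rz": 0.065,"jaw": 0},{"pos": [-0.39,0.0465,0],"rz": 0.065,"jaw": 0},{"pos": [-0.406,0.0465,0],"rz": 0.065,"jaw": 0},{"pos": [-0.406,0.0465,0],"rz": 0.065,"jaw": 0},{"pos": [-0.406,0.0465,0],"rz": 0.065,"jaw": 0}]'

```text
t: 20.0
tcp_pos: [0.5898, -0.3142, 0.24]
tool_rot: [0.724, 0.69, 0.0, -0.001]
force: [-0.1, 0.0, -2.7]
finger_gap: 0.153
gripper_force: 78.8
```

```bash
python3 - <<'E'
from h import *
go((.5903,-.3156,.170,1.522))
s=snap('side','s3.png')
E
```

```text
t 20.0 tcp [ 0.5898 -0.3142  0.24  ] psi 1.5216 F [-0.1  0.  -2.7] gap 0.153
  -> (0.5903, -0.3156, 0.17, 1.522) d [-0.0015  0.0006  0.07  ] turn -0.0004
```

View pics/s3.png

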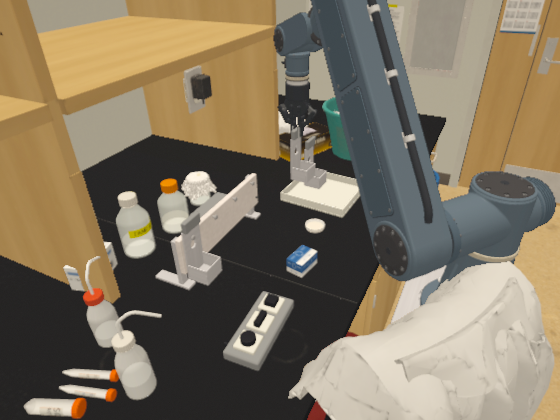

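holder_2 hangs upright at (300,165) beside the standing holder_1, with the tray unmoved. Lowering.

Request:
move_tool --steps '[{"pos": [-0.001,0,0.02],"jaw": 0},{"pos": [-0.001,0,0.045],"jaw": 0},{"pos": [-0.001,0,0.06],"jaw": 0},{"pos": [-0.001,0,0.069],"jaw": 0},{"pos": [-0.001,0,0.071],"jaw": 0},{"pos": [-0.001,0,0.073],"jaw": 0},{"pos": [-0.001,0,0.073],"jaw": 0}]'

```text
t: 20.75
tcp_pos: [0.5905, -0.3166, 0.1686]
tool_rot: [0.724, 0.69, 0.0, 0.001]
force: [0.3, -0.2, -2.3]
finger_gap: 0.147
gripper_force: 78.7
```

Request:
move_tool --steps '[{"pos": [0,0,0.001],"jaw": 0},{"pos": [0,0,0.002],"jaw": 0},{"pos": [0,0,0.002],"jaw": 0}]'

```text
t: 21.05
tcp_pos: [0.59, -0.3165, 0.1661]
tool_rot: [0.724, 0.69, 0.0, 0.0]
force: [-0.5, 0.2, -3.2]
finger_gap: 0.147
gripper_force: 78.6
```

Request:
move_tool --steps '[{"pos": [0,0,0.001],"jaw": 0},{"pos": [0,0,0.0015],"jaw": 0},{"pos": [0,0,0.0015],"jaw": 0}]'

```text
t: 21.35
tcp_pos: [0.5903, -0.3166, 0.1659]
tool_rot: [0.724, 0.69, 0.0, 0.001]
force: [-1.7, 0.8, 4.6]
finger_gap: 0.15
gripper_force: 79.9
```

Request:
move_tool --steps '[{"jaw": 0.5},{"jaw": 0.5},{"jaw": 0.5},{"pos": [0,0,-0.03],"jaw": 0.5},{"pos": [0,0,-0.06],"jaw": 0.5},{"pos": [0,0,-0.09],"jaw": 0.5},{"pos": [0,0,-0.09],"jaw": 0.5}]'

```text
t: 22.05
tcp_pos: [0.5924, -0.3181, 0.2594]
tool_rot: [0.724, 0.69, 0.001, 0.005]
force: [1.0, -0.2, 0.8]
finger_gap: 0.497
gripper_force: 0.0
```

Request:
move_tool --steps '[{"pos": [0.045,-0.01,0],"rz": -0.065,"jaw": 0.6},{"pos": [0.09,-0.02,0],"rz": -0.065,"jaw": 0.6},{"pos": [0.135,-0.02,0],"rz": -0.065,"jaw": 0.6},{"pos": [0.18,-0.02,0],"rz": -0.065,"jaw": 0.6},{"pos": [0.225,-0.02,0],"rz": -0.065,"jaw": 0.6},{"pos": [0.27,-0.02,0],"rz": -0.065,"jaw": 0.6},{"pos": [0.315,-0.02,0],"rz": -0.065,"jaw": 0.6},{"pos": [0.36,-0.02,0],"rz": -0.065,"jaw": 0.6},{"pos": [0.405,-0.02,0],"rz": -0.065,"jaw": 0.6},{"pos": [0.44,-0.02,0],"rz": -0.065,"jaw": 0.6},{"pos": [0.46,-0.02,0],"rz": -0.065,"jaw": 0.6},{"pos": [0.46,-0.02,0],"rz": -0.065,"jaw": 0.6},{"pos": [0.46,-0.02,0],"rz": -0.065,"jaw": 0.6}]'

```text
t: 23.35
tcp_pos: [0.5921, 0.144, 0.2534]
tool_rot: [0.701, 0.713, -0.001, -0.0]
force: [0.1, -0.2, -0.1]
finger_gap: 0.599
gripper_force: 0.0
```

```bash
python3 - <<'E'
from h import *
go((.6355,.191,.188,1.587))
s=snap('wrist','w4.png'); bars(s,.185,.215)
bars(snap('top'),.14,.2,(.3,.75,-.55,-.2))
E
```

```text
t 23.35 tcp [0.5921 0.144  0.2534] psi 1.588 F [ 0.1 -0.2 -0.1] gap 0.599
  -> (0.6355, 0.191, 0.188, 1.587) d [0.0463 0.0443 0.0653] turn 0.001
blob [ 349   90   41  124 4000] [0.6358 0.192 ] [0.0146 0.0596] 0.7 mean [0.6343 0.1935 0.1984]
blob [384 171  31  10 233] [ 0.5923 -0.3126] [0.0606 0.0146] 86.9 mean [ 0.5909 -0.3113  0.17  ]
blob [426 175  33  10 237] [ 0.587 -0.411] [0.0608 0.0149] 87.2 mean [ 0.5854 -0.4087  0.1697]
```

Both placed holders stand upright. Now holder_3.

Request:
move_tool --steps '[{"pos": [0.047,0.03,0],"jaw": 0.6},{"pos": [0.047,0.045,0],"jaw": 0.6},{"pos": [0.047,0.045,0],"jaw": 0.6},{"pos": [0.047,0.045,0.03],"jaw": 0.6},{"pos": [0.047,0.045,0.055],"jaw": 0.6},{"pos": [0.047,0.045,0.065],"jaw": 0.6},{"pos": [0.047,0.045,0.065],"jaw": 0.6}]'

```text
t: 24.15
tcp_pos: [0.6353, 0.1902, 0.1875]
tool_rot: [0.702, 0.712, -0.002, -0.001]
force: [-0.1, -0.6, -0.0]
finger_gap: 0.6
gripper_force: 0.0
```

Request:
move_tool --steps '[{"jaw": 0},{"jaw": 0},{"jaw": 0},{"jaw": 0},{"jaw": 0},{"jaw": 0}]' --grip_n 80

```text
t: 24.75
tcp_pos: [0.6371, 0.1918, 0.1909]
tool_rot: [0.701, 0.713, 0.0, 0.001]
force: [-1.8, -1.6, 4.9]
finger_gap: 0.149
gripper_force: 78.2
```

Request:
move_tool --steps '[{"pos": [0,0,-0.01],"jaw": 0},{"pos": [0,0,-0.02],"jaw": 0},{"pos": [0,0,-0.021],"jaw": 0},{"pos": [0,0,-0.021],"jaw": 0},{"pos": [0,0,-0.021],"jaw": 0}]'

```text
t: 25.25
tcp_pos: [0.6368, 0.1918, 0.21]
tool_rot: [0.701, 0.713, -0.0, -0.0]
force: [-0.0, 0.1, -2.8]
finger_gap: 0.153
gripper_force: 78.4
```

Request:
move_tool --steps '[{"pos": [0,-0.01,0],"jaw": 0},{"pos": [0,-0.01,0],"jaw": 0},{"pos": [0,-0.02,0],"jaw": 0},{"pos": [0,-0.02,0],"jaw": 0}]'

```text
t: 25.65
tcp_pos: [0.6148, 0.1915, 0.21]
tool_rot: [0.701, 0.713, -0.001, -0.001]
force: [0.5, -0.4, -2.5]
finger_gap: 0.149
gripper_force: 78.4
```

Request:
move_tool --steps '[{"pos": [0,-0.02,0],"jaw": 0},{"pos": [0,-0.045,-0.01],"jaw": 0},{"pos": [0,-0.08,-0.03],"jaw": 0},{"pos": [0,-0.08,-0.03],"jaw": 0},{"pos": [0,-0.08,-0.03],"jaw": 0}]'

```text
t: 26.15
tcp_pos: [0.537, 0.1904, 0.2413]
tool_rot: [0.701, 0.713, 0.001, 0.001]
force: [1.1, 0.2, -2.6]
finger_gap: 0.152
gripper_force: 78.8
```

```bash
python3 - <<'E'
from h import *
go((.4804,-.3102,.2425,1.522))
s=snap('top','t5.png'); P=cloud(s);z=P[...,2];u=np.arange(560)[None,:]+0*z;v=np.arange(420)[:,None]+0*z
m=(u>330)&(u<470)&(v>145)&(v<290)&(z>.022)&(z<.034); r=cv2.minAreaRect(P[m][:,:2].astype(np.float32)); print(r)
bars(s,.15,.2,(.3,.75,-.55,-.2))
E
```

```text
t 26.15 tcp [0.537  0.1904 0.2413] psi 1.5873 F [ 1.1  0.2 -2.6] gap 0.152
  -> (0.4804, -0.3102, 0.2425, 1.522) d [-0.4996 -0.0648 -0.0015] turn 0.0653
((0.5099909901618958, -0.3596346378326416), (0.21190935373306274, 0.2300986498594284), 87.02269744873047)
blob [385 171  30  10 224] [ 0.592  -0.3139] [0.0583 0.0147] 86.8 mean [ 0.5907 -0.3121  0.1712]
blob [428 175  31  10 226] [ 0.5867 -0.4121] [0.0598 0.0149] 87.4 mean [ 0.5854 -0.409   0.1707]
```

Request:
move_tool --steps '[{"pos": [-0.04,0,0],"rz": 0.065,"jaw": 0},{"pos": [-0.08,0,0],"rz": 0.065,"jaw": 0},{"pos": [-0.12,0,0],"rz": 0.065,"jaw": 0},{"pos": [-0.16,-0.01,0],"rz": 0.065,"jaw": 0},{"pos": [-0.2,-0.02,0],"rz": 0.065,"jaw": 0},{"pos": [-0.24,-0.03,0],"rz": 0.065,"jaw": 0},{"pos": [-0.28,-0.04,0],"rz": 0.065,"jaw": 0},{"pos": [-0.32,-0.05,0],"rz": 0.065,"jaw": 0},{"pos": [-0.36,-0.06,0],"rz": 0.065,"jaw": 0},{"pos": [-0.4,-0.065,0],"rz": 0.065,"jaw": 0},{"pos": [-0.44,-0.065,0],"rz": 0.065,"jaw": 0},{"pos": [-0.48,-0.065,0],"rz": 0.065,"jaw": 0},{"pos": [-0.5,-0.065,0],"rz": 0.065,"jaw": 0},{"pos": [-0.5,-0.065,0],"rz": 0.065,"jaw": 0},{"pos": [-0.5,-0.065,0],"rz": 0.065,"jaw": 0}]'

```text
t: 27.7
tcp_pos: [0.4797, -0.3106, 0.2395]
tool_rot: [0.725, 0.689, 0.0, -0.001]
force: [1.2, 0.0, -2.1]
finger_gap: 0.15
gripper_force: 78.7
```

```bash
python3 - <<'E'
from h import *
go((.4804,-.3102,.170,1.522))
s=snap('side','s5.png')
E
```

```text
t 27.7 tcp [ 0.4797 -0.3106  0.2395] psi 1.5208 F [ 1.2  0.  -2.1] gap 0.15
  -> (0.4804, -0.3102, 0.17, 1.522) d [0.0003 0.0008 0.0695] turn -0.0012
```

View pics/s5.png

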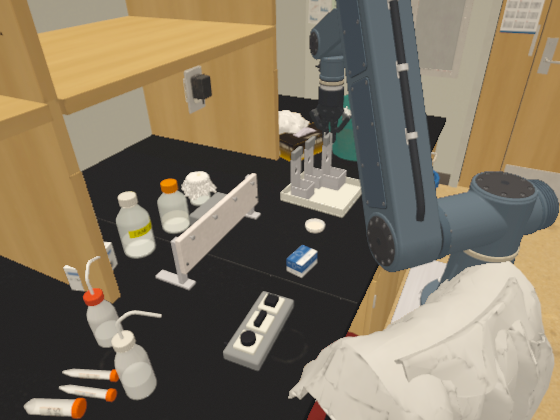

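The rack is empty, and holder_3 hangs upright at (333,160) in front of the other two over the unmoved tray. Lowering.

Request:
move_tool --steps '[{"pos": [0,0,0.02],"jaw": 0},{"pos": [0,0,0.045],"jaw": 0},{"pos": [0,0,0.06],"jaw": 0},{"pos": [0,0,0.069],"jaw": 0},{"pos": [0,0,0.071],"jaw": 0},{"pos": [0,0,0.0725],"jaw": 0},{"pos": [0,0,0.0725],"jaw": 0}]'

```text
t: 28.45
tcp_pos: [0.4803, -0.3109, 0.1685]
tool_rot: [0.724, 0.69, 0.0, 0.001]
force: [-0.1, -0.5, -3.2]
finger_gap: 0.151
gripper_force: 78.7
```

Request:
move_tool --steps '[{"pos": [0,0,0.001],"jaw": 0},{"pos": [0,0,0.002],"jaw": 0},{"pos": [0,0,0.003],"jaw": 0},{"pos": [0,0,0.003],"jaw": 0}]'

```text
t: 28.85
tcp_pos: [0.4801, -0.3111, 0.1655]
tool_rot: [0.724, 0.69, 0.0, 0.001]
force: [-0.2, 1.1, 2.2]
finger_gap: 0.152
gripper_force: 79.4
```

Request:
move_tool --steps '[{"jaw": 0.5},{"jaw": 0.5},{"jaw": 0.5},{"pos": [0,0,-0.03],"jaw": 0.5},{"pos": [0,0,-0.06],"jaw": 0.5},{"pos": [0,0,-0.09],"jaw": 0.5},{"pos": [0,0,-0.09],"jaw": 0.5}]'

```text
t: 29.55
tcp_pos: [0.4819, -0.3128, 0.2592]
tool_rot: [0.724, 0.69, 0.0, 0.005]
force: [1.0, -0.5, 0.5]
finger_gap: 0.501
gripper_force: 0.0
```

Request:
move_tool --steps '[{"pos": [0.045,0,0],"jaw": 0.5},{"pos": [0.09,0,0],"jaw": 0.5},{"pos": [0.135,0,0],"rz": 0.15,"jaw": 0},{"pos": [0.18,0,0],"rz": 0.3,"jaw": 0},{"pos": [0.225,0,0],"rz": 0.45,"jaw": 0},{"pos": [0.27,0,0],"rz": 0.6,"jaw": 0},{"pos": [0.315,0,0],"rz": 0.75,"jaw": 0},{"pos": [0.36,0,0],"rz": 0.9,"jaw": 0},{"pos": [0.405,0,0],"rz": 1.05,"jaw": 0},{"pos": [0.45,0,0],"rz": 1.2,"jaw": 0},{"pos": [0.5,-0.02,0],"rz": 1.35,"jaw": 0},{"pos": [0.55,-0.04,0],"rz": 1.45,"jaw": 0},{"pos": [0.6,-0.06,0.05],"rz": 1.45,"jaw": 0},{"pos": [0.6,-0.06,0.1],"rz": 1.45,"jaw": 0},{"pos": [0.6,-0.06,0.1],"rz": 1.45,"jaw": 0}]'

```text
t: 31.05
tcp_pos: [0.447, 0.2929, 0.1523]
tool_rot: [0.999, 0.037, -0.001, 0.0]
force: [-0.5, 0.3, -0.2]
finger_gap: 0.002
gripper_force: 0.0
```

```bash
python3 - <<'E'
from h import *
go((.4044,.3303,.095,.063))
s=snap('top','t6.png'); P=cloud(s);z=P[...,2];u=np.arange(560)[None,:]+0*z;v=np.arange(420)[:,None]+0*z
m=(u>330)&(u<470)&(v>145)&(v<290)&(z>.022)&(z<.034); r=cv2.minAreaRect(P[m][:,:2].astype(np.float32)); print(r)
bars(s,.15,.2,(.3,.75,-.55,-.2))
E
```

```text
t 31.05 tcp [0.447  0.2929 0.1523] psi 0.0741 F [-0.5  0.3 -0.2] gap 0.002
  -> (0.4044, 0.3303, 0.095, 0.063) d [-0.0396 -0.0405  0.0574] turn 0.0111
((0.5099480748176575, -0.3597891926765442), (0.2116490751504898, 0.23024369776248932), 86.92826843261719)
blob [385 171  30  10 223] [ 0.5921 -0.3135] [0.0592 0.0144] 86.9 mean [ 0.5908 -0.3119  0.1711]
blob [428 175  31  10 226] [ 0.5865 -0.4114] [0.0584 0.0142] 87.2 mean [ 0.5853 -0.4095  0.171 ]
blob [382 221  31   8 195] [ 0.4817 -0.3082] [0.0598 0.0139] 87.8 mean [ 0.4815 -0.3052  0.1729]
```

View pics/t6.png

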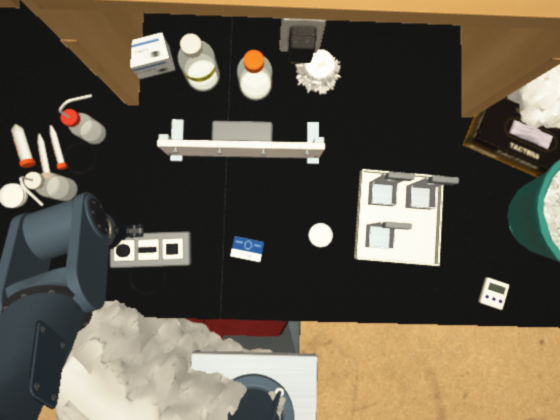

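All three holders stand in the tray (pockets at (382,194), (420,197) and (379,236)), the rack is empty, and the dish and carton are unmoved. Last press of the round key.

Request:
move_tool --steps '[{"pos": [-0.04,-0.04,0],"rz": 0.011,"jaw": 0},{"pos": [-0.04,-0.04,0.03],"rz": 0.011,"jaw": 0},{"pos": [-0.04,-0.04,0.057],"rz": 0.011,"jaw": 0},{"pos": [-0.04,-0.04,0.057],"rz": 0.011,"jaw": 0},{"pos": [-0.04,-0.04,0.057],"rz": 0.011,"jaw": 0}]'

```text
t: 31.6
tcp_pos: [0.4068, 0.328, 0.0979]
tool_rot: [1.0, 0.03, -0.0, 0.0]
force: [-0.4, -0.1, -0.6]
finger_gap: -0.001
gripper_force: 0.0
```

```bash
python3 - <<'E'
from h import *
go((.4044,.331,.0635,.063))
E
```

```text
t 31.6 tcp [0.4068 0.328  0.0979] psi 0.0603 F [-0.4 -0.1 -0.6] gap -0.001
  -> (0.4044, 0.331, 0.0635, 0.063) d [-0.0022 -0.0031  0.0344] turn -0.0027
```

Request:
move_tool --steps '[{"pos": [-0.002,-0.003,0.015],"jaw": 0},{"pos": [-0.002,-0.003,0.025],"jaw": 0},{"pos": [-0.002,-0.003,0.03],"jaw": 0},{"pos": [-0.002,-0.003,0.033],"jaw": 0},{"pos": [-0.002,-0.003,0.035],"jaw": 0},{"pos": [-0.002,-0.003,0.035],"jaw": 0},{"pos": [-0.002,-0.003,0.035],"jaw": 0}]'

```text
t: 32.3
tcp_pos: [0.4052, 0.3312, 0.0649]
tool_rot: [1.0, 0.03, 0.001, -0.0]
force: [-1.5, -2.3, 13.6]
finger_gap: -0.003
gripper_force: 6.8
```

Request:
move_tool --steps '[{"pos": [0,0,-0.03],"jaw": 0},{"pos": [0,0,-0.07],"jaw": 0},{"pos": [0,0,-0.12],"jaw": 0},{"pos": [0,0,-0.17],"jaw": 0},{"pos": [0,0,-0.17],"jaw": 0},{"pos": [0,0,-0.17],"jaw": 0},{"pos": [0,0,-0.17],"jaw": 0},{"pos": [0,0,-0.17],"jaw": 0},{"pos": [0,0,-0.17],"jaw": 0}]'

```text
t: 33.2
tcp_pos: [0.4036, 0.3308, 0.2312]
tool_rot: [1.0, 0.03, -0.002, 0.001]
force: [0.4, -0.3, -0.6]
finger_gap: -0.004
gripper_force: 0.0
```

```bash
python3 - <<'E'
from h import *
s=snap('top'); bars(s,.15,.2,(.3,.75,-.55,-.2))
for b in((.42,.5,-.2,-.11),(.37,.46,-.02,.08)): bars(s,.008,.06,b)
E
```

```text
blob [385 171  30  10 222] [ 0.5921 -0.314 ] [0.0591 0.015 ] 86.7 mean [ 0.5909 -0.312   0.171 ]
blob [428 175  31  10 225] [ 0.5867 -0.4119] [0.0598 0.0148] 87.9 mean [ 0.5854 -0.4094  0.1708]
blob [382 221  31   8 198] [ 0.4818 -0.3083] [0.061  0.0141] 87.5 mean [ 0.4815 -0.3048  0.1728]
blob [309 223  24  24 454] [ 0.4579 -0.1581] [0.0589 0.0596] 1.8 mean [ 0.4586 -0.158   0.0151]
blob [231 236  33  25 616] [0.4183 0.0268] [0.0754 0.0504] 80.3 mean [0.4183 0.0267 0.043 ]
```

```bash
python3 -c "
from station import manip, imaging, probe_bus; print(manip.sign_off())"
```

```text
the job is handed in; nothing more can be done
None
```

The job is done and handed in at about 33 s: I pressed round, bar and square, stood the three holders present (screw_0 was empty) upright in the tray, pressed round again, and the dish and carton did not move.

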